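Raise the lane barrier and push the sample cup home

TASK

Push the counterweighted barrier arm of the measuring station up past its balance point, so that it stays fully raised by itself; do not touch its counterweight. Then push the waiting sample cup along the lane, under the raised arm, until it is home against the end stop. Only push: do not lift or tip the cup, and leave everything else on the bench where it is.

Things in the scene. Friction and masses are not known exactly. Their poses are not given: they have to be found in the camera images.
- station: Fixed measuring station (all mm). Origin: on the bench surface, mid-lane, straight below the barrier arm; x runs along the lane away from the robot to the end stop, y left, z up. Yaw up to 0.3 rad. Aluminium lane plate 270 (x) x 74 wide, floor 12 above the bench; guide rails 52 apart, 10 high, x = -135 to +95. End stop: white block across the lane, near face x = +100, top 45 above bench.
- gate (a joint): Barrier arm angle, rad: 0 = closed, level across the lane, on its stop; grows as the free end is pushed up; 1.66 = fully raised, other stop. Damped pivot (0.07 N m s/rad). Left below the balance point (about 0.73) its counterweighted arm falls shut; left above it, it swings on by itself to 1.66 and stays. About 1.1 N upwards at the grip starts it.
- gate_grip (a point): Point on the centre line of the black rubber grip, the arm's free end: grip 18 diameter, from 182 to 292 mm from the pivot; this point 245 from it; closed: station (0, -105, 85), open bench below. The rest is a 14 x 14 bar; 102 to 178 from the pivot a clear shield, 4 to 8 thick, hangs to 57 below the arm's centre line and shuts off the lane; raised, it points right.
- gate_pivot (a point): Pivot of the barrier arm at station (0, +140, 85) mm, axis parallel to station x. The arm runs from here to station -y; its free end swings up and over to +y. It sits in a white yoke of two cheeks, x = -33 to +33, y = +115 to +165, 98 high; the yoke's foot, 12 thick, x = -45 to +45, reaches to y = +227.
- counterweight: Dark steel cylinder, 50 diameter x 36 along x, bolted to the barrier arm near its pivot, standing up between the cheeks with the arm closed (62 above and 22 to the left of the pivot), swinging left and down as the arm rises. Origin: its centre. Not to be touched.
- cup: Sample cup: solid aluminium cylinder 44 in diameter, 34 high, about 0.14 kg, standing on the lane floor on the robot's side of the barrier. Origin: centre of its underside.
- seat (a point): Point on the lane floor, station (78, 0, 12), where the cup's origin is when it touches the end stop (off the centre line by up to 4 mm).
- amber_bottle: Bystander: amber glass bottle with white cap, 84 dia x 210 high, to the right of and slightly beyond the free end of the barrier arm (mm). Origin: centre of its underside. Leave alone.
- jar: Bystander: small white jar, 52 dia x 70 high, beyond the barrier arm (it and the two rings trade places: behind the yoke, or right of the lane) (mm). Origin: centre of its underside. Leave alone.
- ring_a: Bystander: small aluminium ring, 34 dia x 14 high, beyond the barrier arm (mm). Origin: centre of its underside. Leave alone.
- ring_b: Bystander: a second such ring (mm). Origin: centre of its underside. Leave alone.
- pen: Bystander: blue pen, 130 x 9 x 9, lying left of the waiting cup (mm). Origin: centre of its underside. Leave alone.
- beaker: Bystander: glass beaker, 66 dia x 85 high, on the left (mm). Origin: centre of its underside. Leave alone.
- mouse: Bystander: black computer mouse, 100 x 58 x 26, on the right (mm). Origin: centre of its underside. Leave alone.

How it is judged (in metres and radians):
On the way, in this order (a step that is already met when the one before it is completed fails the run):
1. the barrier arm is fully raised (above 1.5 rad) while the cup still waits on the robot's side (value of joint gate above 1.5 rad and x of cup in the frame of station below -0.03 m), for 0.3 s.
2. the cup is home against the end stop with the arm still raised (value of joint gate above 1.5 rad and x of cup in the frame of station between 0.072 and 0.084 m and y of cup in the frame of station between -0.01 and 0.01 m and z of cup in the frame of station below 0.016 m and angle between cup's own z axis and vertical below 0.1 rad), for 0.2 s.
At the end, for the whole second after the job is handed in: The barrier arm stays raised by itself (joint above 1.5 rad, still), and the sample cup stands upright on the lane floor, at rest, within 6 mm of touching the end stop (all of step 2 and velocity of joint gate between -0.05 and 0.05 rad/s and linear speed of cup below 0.01 m/s).
It fails at once if the sample cup is lifted (underside more than 8 mm above the lane floor) or tipped over (z of cup in the frame of station above 0.02 m or angle between cup's own z axis and vertical above 0.4 rad).
It fails at once if the robot touches the counterweight (contact force between any of the fingers, the arm and counterweight above 0.5 N).
It fails at once if a bystander is moved by more than 25 mm (distance of any of amber_bottle, jar, ring_a, ring_b, pen, beaker, mouse from where it was at the start of the episode above 0.025 m).
It also fails if it takes over 59 s, if anything falls off the work surface, if the arm or the gripper's body presses on something with over 40 N, if the wrist force passes 120 N, or if a joint passes its speed limit or range.

ROBOT

A 6-joint arm with a two-finger parallel gripper is mounted at the origin on the work surface. World frame = base frame: x ahead of the robot, y to its left, z up, the work surface at z = 0. Lengths are in mm, angles in rad, forces in N, time in s.
With the tool pointing down it reaches from about 350 to 800 mm from the base axis. Payload 7.3 kg.
Tool frame: the origin (TCP) lies at the very end of the fingers, on their centre line; the grasp point (between the pads) lies 19 mm behind it (arm.grasp_offset is the distance from the TCP to the grasp point, in mm); z points along the fingers, y is the direction in which the jaws open and shut (so a half turn about z gives the same grasp; the last joint's range is limited). The gripper opens to 85 mm and grips with 20 to 120 N. Pads are 22 mm wide; open, the fingers measure 114 mm over their backs; the gripper's body (76 mm by 85 mm) begins 54 mm behind the grasp point. The pads swing forward as they close: fully open they stand 13 mm farther back than shut.
Start: joints at [1.017, 0.342, 1.524, -0, 1.275, -0.146], TCP at [208.198, 481.973, 231.322] pointing down, gripper open.
Joint ranges: [-2.53, 2.53], [-0.77, 2.02], [0.04, 2.7], [-1, 4.14], [0.28, 2.66], [-3.11, 3.11]. Speed limits (rad/s): [2.57, 2.57, 3.14, 3.14, 3.14, 3.14].

INTERFACE

Orientations are given as a rotation vector (axis times angle).
In Python, from bench import arm, grab_frame, camera_params gives the robot as it stands.
- The arm moves only by the tool play_rows, never from a script. Its argument "series" is a list of rows, each a list of 6 numbers: the shift along the tool's x, y, z in cm, then the turn, a rotation vector about the tool's x, y, z in rad. A call has 1 to 10 rows; each row is the pose to reach, as a shift and turn from the pose commanded when the call began, along the tool's axes at that moment; what a row does not reach only later rows make up. A row lasts 1/10 s, in which the tool goes at most 50 mm and 8.59 degrees, less where a joint would pass 70% of its speed; a pose out of reach is approached as far as the arm can. A call with a gripper value outside its range is refused whole. "gripper" is the opening, from 0 (shut) to 1 (fully open), set as the call begins (left out, the last holds). The fingers move at their own pace and stop on an object; "newtons" is the grip in N (left out, the last holds). Time passes only in rows, so rows that repeat a pose let the fingers close. It gives the time, the measured TCP pose, the force and the opening at its end, in the units of the state.
- arm.get_obs(): the state, without advancing time (a new reading comes with each control period).
- grab_frame(name): name is "scene" or "top"; returns the picture (384x512x3 uint8, red, green, blue); there is no depth.
- camera_params(name): a dict with "intrinsics" (3x3 intrinsics, pixels), "T" (4x4, takes a point from camera to world coordinates). Camera axes: x right, y up, looking along -z (the intrinsics and any distortion apply to the point x, -y, -z); pixel columns grow to the right and rows downward; lengths in mm; the calibration is good to about 2 mm. A picture is of the moment at which its call begins. camera_params takes no time and is no camera call.
- arm.sign_off(): hands the job in, once; it reports no verdict.
The state is a dict: "time_s": time; "joint_pos": joint angles; "joint_vel": joint speeds; "joint_torque": joint torques, N m; "ee_pos": TCP position; "orientation": TCP orientation; "ft_force": force on the tool from outside, world axes, zero at the start; "torque": the same for the moment, N m; "width": finger opening in mm.
Only numpy, scipy, OpenCV 4.12 (cv2) and the standard library are available. Lean on these libraries where they do the work, as an engineer would, in place of code of your own. Each camera call takes 0.05 s, during which the arm holds its last target.

## Working session

There is one attempt and no reset: what is moved stays moved. The work goes in short steps, Python scripts to look and compute and a tool call to move; the robot and the scene stay as the last step left them, time stands still between calls to the robot, and variables do not carry over. Pictures are saved under pics/ and viewed, and the job is handed in when it is done.

Besides the shell and the picture viewer there is one more tool, called after "Request:" as name([rows], argument=value, ...), one row to a line, values as JSON. play_rows: Moves the arm, as the interface text tells. Its arguments: {"type":"object","properties":{"series":{"type":"array"},"gripper":{"type":"number"},"newtons":{"type":"number"}},"required":["series"]}

```bash
mkdir -p pics; python3 - <<'E'
from bench import arm, grab_frame, camera_params
import cv2
for n in("scene","top"):
    im=grab_frame(n); cv2.imwrite(f"pics/{n}0.png",cv2.resize(im[:,:,::-1],(800,600),interpolation=cv2.INTER_CUBIC)); cv2.imwrite(f"pics/raw_{n}0.png",im[:,:,::-1])
    c=camera_params(n); print(n,c)
print(arm.get_obs())
E
```

```text
scene {'intrinsics': array([[359.8791234 ,   0.        , 252.33064376],
       [  0.        , 359.8791234 , 190.25910926],
       [  0.        ,   0.        ,   1.        ]]), 'T': array([[-1.17609882e-01, -5.74508915e-01,  8.10004582e-01,
         1.37297165e+03],
       [ 9.92920308e-01, -8.17051778e-02,  8.62178921e-02,
         6.34187506e+01],
       [ 1.66486207e-02,  8.14410075e-01,  5.80050905e-01,
         6.71009464e+02],
       [ 0.00000000e+00,  0.00000000e+00,  0.00000000e+00,
         1.00000000e+00]])}
top {'intrinsics': array([[357.0718444 ,   0.        , 253.70256677],
       [  0.        , 357.0718444 , 193.90754546],
       [  0.        ,   0.        ,   1.        ]]), 'T': array([[ 1.02740884e-03,  9.89916768e-01, -1.41646521e-01,
         4.33232156e+02],
       [-9.99999227e-01,  9.17918305e-04, -8.38321488e-04,
        -4.02212566e+01],
       [-6.99848563e-04,  1.41647273e-01,  9.89916946e-01,
         1.06410649e+03],
       [ 0.00000000e+00,  0.00000000e+00,  0.00000000e+00,
         1.00000000e+00]])}
{'time_s': 0.1, 'joint_pos': array([ 1.01699848e+00,  3.42664827e-01,  1.52493440e+00, -1.74040791e-05,
        1.27539561e+00, -1.46007355e-01]), 'joint_vel': array([ 0.00165734, -0.00318298, -0.00191726,  0.00181705, -0.00227385,
       -0.00047268]), 'joint_torque': array([ 1.65124453e-03, -4.34446943e+01, -2.46489608e+01, -1.59916126e-04,
        4.64280558e-03,  2.08265345e-05]), 'ee_pos': array([208.00079781, 481.64322117, 230.68483483]), 'orientation': array([-6.36024571e-01, -3.07606097e+00,  2.07774658e-03]), 'ft_force': array([ 0.80028162, -0.04530629,  1.06430068]), 'torque': array([ 0.02809728, -0.05524374,  0.01440092]), 'width': 85.3721917592801}
```

View pics/scene0.png

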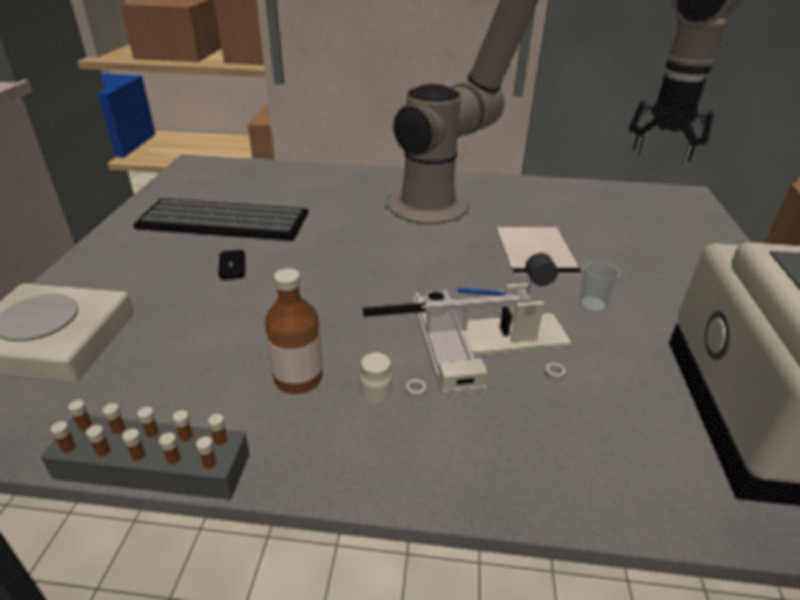

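View pics/top0.png

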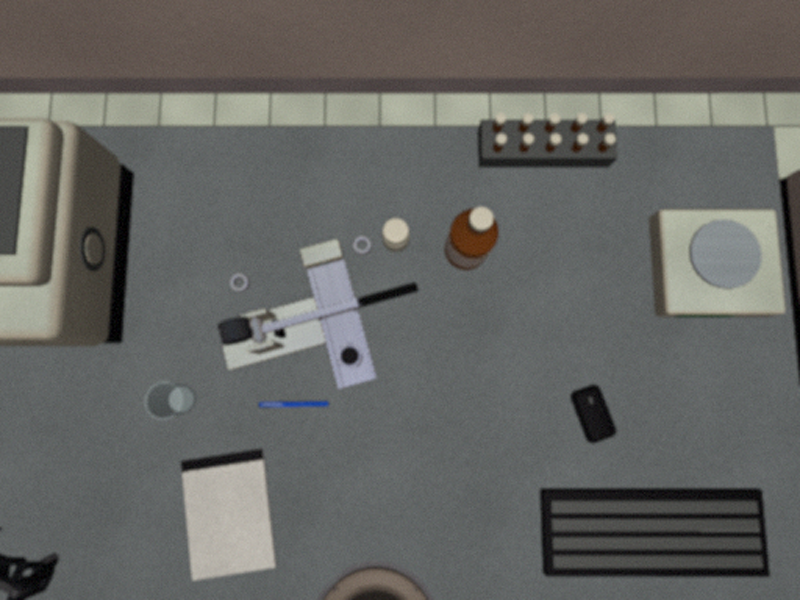

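The top view shows the lane running from about (357,385) to (320,245), the grip tip at (416,287), the cup at (349,357) and the bottle at (470,245), in enlarged pixels. I'll crop in closer for measuring.

```bash
python3 - <<'E'
import cv2
im=cv2.imread("pics/raw_top0.png")[120:260,130:330]
cv2.imwrite("pics/crop_top0.png",cv2.resize(im,(800,560),interpolation=cv2.INTER_CUBIC))
im=cv2.imread("pics/raw_scene0.png")[155:265,225:385]
cv2.imwrite("pics/crop_scene0.png",cv2.resize(im,(800,550),interpolation=cv2.INTER_CUBIC))
E
```

```text
(no output)
```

View pics/crop_top0.png

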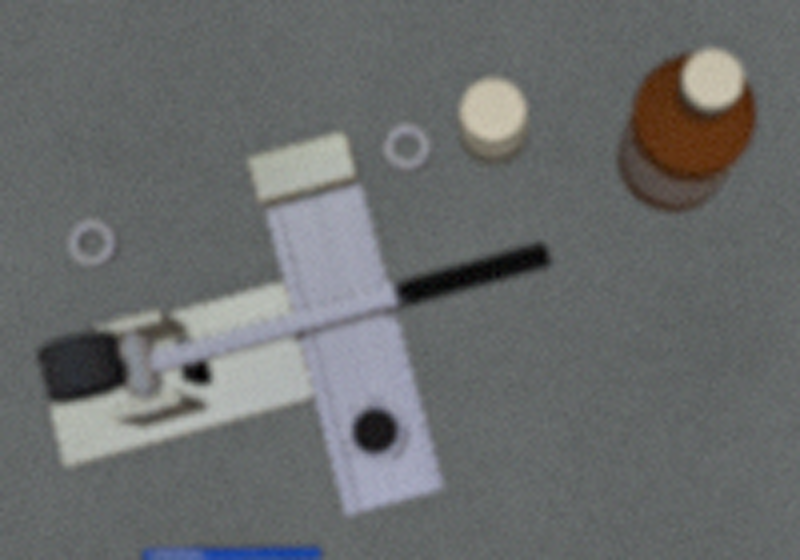

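View pics/crop_scene0.png

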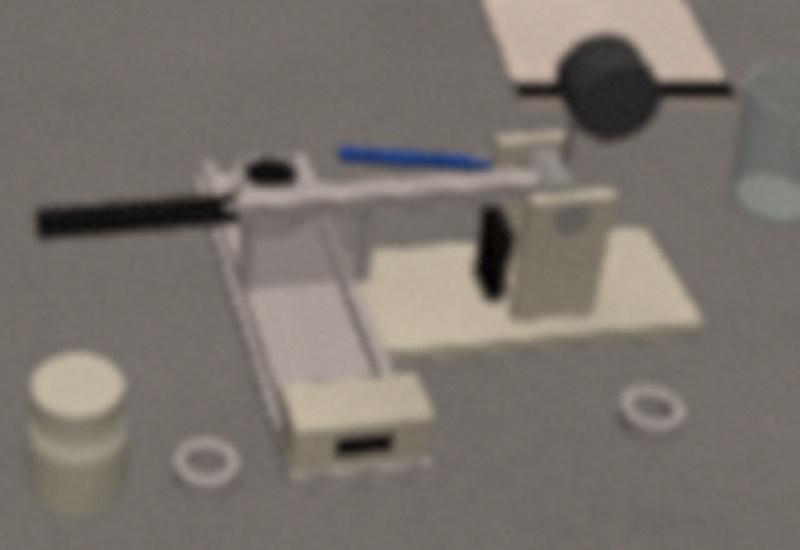

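```bash
cat > h.py <<'E'
import numpy as np, cv2
from scipy.spatial.transform import Rotation as R
from bench import arm, grab_frame, camera_params
C={n:camera_params(n) for n in("scene","top")}
def proj(n,P):
    T=C[n]["T"];K=C[n]["intrinsics"];p=np.linalg.inv(T)@np.append(P,1);q=np.array([p[0],-p[1],-p[2]]);q=K@q;return q[:2]/q[2]
def unproj(n,uv,z):
    T=C[n]["T"];K=C[n]["intrinsics"];d=np.linalg.inv(K)@np.array([*uv,1]);d=T[:3,:3]@np.array([d[0],-d[1],-d[2]]);o=T[:3,3];return o+d*(z-o[2])/d[2]
def st(p,P):
    x,y,a=p;c,s=np.cos(a),np.sin(a);return np.array([x+c*P[0]-s*P[1],y+s*P[0]+c*P[1],P[2]])
def ist(p,P):
    x,y,a=p;c,s=np.cos(a),np.sin(a);dx,dy=P[0]-x,P[1]-y;return np.array([c*dx+s*dy,-s*dx+c*dy,P[2]])
def tp(cx,cy): return np.array([130+cx/4-.4,120+cy/4-.4])
def sc(cx,cy): return np.array([225+cx/5-.4,155+cy/5-.4])
E
python3 - <<'E'
from h import *
from scipy.optimize import least_squares
obs=[("top",tp(348,515),(-135,37,12)),("top",tp(442,487),(-135,-37,12)),("top",tp(547,254),(0,-152,85)),("top",tp(66,466),(-45,227,12)),
("top",tp((267+357)/2,(202+178)/2),(100,0,45)),
("scene",sc(40,222),(0,-152,85)),("scene",sc(703,322),(45,227,12)),("scene",sc(647,230),(-45,227,12))]
f=lambda p:np.concatenate([proj(n,st(p,P))-uv for n,uv,P in obs])
r=least_squares(f,[500,0,.25],loss="soft_l1");print(r.x);print(np.round(r.fun.reshape(-1,2) if len(r.fun)==16 else f(r.x),1));p=r.x
np.save("p.npy",p)
for nm,n,uv,z in[("cup","top",tp(374,430),46),("cup","scene",sc(270,172),46),("bottlecap","top",tp(713,80),210),("jar","top",tp(493,110),70),("ringR","top",tp(407,146),14),("ringL","top",tp(91,242),14)]:
    w=unproj(n,uv,z);print(nm,n,w.round(),ist(p,w).round(1))
print("grip",st(p,(0,-105,85)),"seat",st(p,(78,0,12)),"cw",st(p,(0,162,147)))
for nm,uv in [("beaker",(164,400)),("pen",(260,405)),("pen2",(328,404))]:
    print(nm,unproj("top",np.array(uv)*.64,0).round())
o=arm.get_obs();print(R.from_rotvec(o["orientation"]).as_matrix().round(3))
E
```

```text
[5.63286973e+02 7.12425941e+01 2.68431528e-01]
[[-0.9  0.1]
 [ 0.2  0.3]
 [ 0.3  0. ]
 [-0.9 -0.3]
 [-0.9 -0.6]
 [-1.3  0.1]
 [-0.1 -0.3]
 [-0.7 -0.7]]
cup top [484.  48.  46.] [-83.2  -1.7  46. ]
cup scene [483.  48.  46.] [-84.   -0.8  46. ]
bottlecap top [ 691. -173.  210.] [  58.4 -269.5  210. ]
jar top [711. -37.  70.] [ 113.8 -143.3   70. ]
ringR top [699.  28.  14.] [119.1 -77.4  14. ]
ringL top [625. 264.  14.] [110.4 169.1  14. ]
grip [591.13501701 -29.99715339  85.        ] seat [638.49364307  91.92971214  12.        ] cw [520.32142066 227.44106167 147.        ]
beaker [401. 398.   0.]
pen [392. 217.   0.]
pen2 [394.  89.   0.]
[[-0.918  0.397 -0.001]
 [ 0.397  0.918 -0.001]
 [ 0.    -0.001 -1.   ]]
```

```bash
cat >> h.py <<'E'
def tgt(yaw,tilt):
    # tool: y horizontal heading yaw when tilt=0; tilt swings fingertips toward heading
    h=np.array([np.cos(yaw),np.sin(yaw),0]);d=np.array([0,0,-1.])
    z=np.cos(tilt)*d+np.sin(tilt)*h; y=np.cos(tilt)*h-np.sin(tilt)*d; x=np.cross(y,z)
    return R.from_matrix(np.c_[x,y,z])
def move(pos,rot,cur=None):
    o=arm.get_obs(); p0,r0=(o["ee_pos"],R.from_rotvec(o["orientation"])) if cur is None else cur
    s=r0.inv().apply(np.array(pos)-p0)/10; t=(r0.inv()*rot).as_rotvec()
    print("row",np.round(s,2),np.round(t,3),"| mm",round(10*np.linalg.norm(s)),"deg",round(np.degrees(np.linalg.norm(t)),1))
def rep():
    o=arm.get_obs();print(o["time_s"],"q",o["joint_pos"].round(3),"tcp",o["ee_pos"].round(1),"F",o["ft_force"].round(1),"w",round(o["width"]));return o
E
python3 -c "
from h import *
move((480,-60,240),tgt(.1,0))"
```

```text
row [-46.45 -38.94  -0.89] [-1.000e-03  1.000e-03  1.063e+00] | mm 606 deg 60.9
```

Request:
play_rows([
  [-3.6, -3, -0.1, 0, 0, 0.08],
  [-7.2, -6, -0.1, 0, 0, 0.16],
  [-10.8, -9, -0.2, 0, 0, 0.24],
  [-14.4, -12, -0.2, 0, 0, 0.32],
  [-18, -15, -0.3, 0, 0, 0.41],
  [-21.6, -18, -0.4, 0, 0, 0.49],
  [-25.2, -21, -0.5, 0, 0, 0.57],
  [-28.8, -24, -0.6, 0, 0, 0.65],
  [-32.4, -27, -0.7, 0, 0, 0.73],
  [-36, -30, -0.8, 0, 0, 0.82],
], gripper=0, newtons=20)

```text
time_s: 1.1
ee_pos: [420.0, 61.9, 239.3]
orientation: [-1.814, -2.565, -0.0]
ft_force: [1.1, 0.4, -0.8]
width: -0.2
```

```bash
python3 -c "
from h import *
rep()
move((450,-70,240),tgt(.1,0.9))
move((450,-70,240),tgt(.1,0))"
```

```text
1.1 q [-0.035  0.15   1.762  0.     1.23  -0.374] tcp [420.   61.9 239.3] F [ 1.1  0.4 -0.8] w 0
row [-13.44  -1.56  -0.07] [-0.896 -0.108  0.223] | mm 135 deg 53.2
row [-13.44  -1.56  -0.07] [-0.    -0.     0.239] | mm 135 deg 13.7
```

```bash
python3 -c "
from h import *
move((440,-100,330),tgt(.9,0.5))"
```

```text
row [-15.93  -3.51  -9.08] [-0.487  0.14  -0.549] | mm 187 deg 42.8
```

Request:
play_rows([
  [-3.2, -0.7, -1.8, -0.1, 0.03, -0.11],
  [-6.4, -1.4, -3.6, -0.2, 0.06, -0.22],
  [-9.6, -2.1, -5.4, -0.3, 0.09, -0.33],
  [-12.8, -2.8, -7.2, -0.4, 0.12, -0.44],
  [-15.9, -3.5, -9.1, -0.49, 0.14, -0.55],
  [-15.9, -3.5, -9.1, -0.49, 0.14, -0.55],
])

```text
time_s: 1.7
ee_pos: [441.1, -100.7, 332.4]
orientation: [0.984, 2.732, 0.672]
ft_force: [0.7, 0.0, -0.7]
width: -0.3
```

```bash
python3 -c "
from h import *
o=rep(); print(R.from_rotvec(o['orientation']).as_matrix().round(3))"
```

```text
1.7 q [-0.737  0.074  1.688  0.487  1.423 -1.699] tcp [ 441.1 -100.7  332.4] F [ 0.7  0.  -0.7] w 0
[[-0.77   0.565  0.295]
 [ 0.638  0.682  0.358]
 [ 0.001  0.464 -0.886]]
```

```bash
cat > kin.py <<'E'
from h import *
from scipy.optimize import least_squares
def fk(q,k):
    d1,a,L1,L2,L3,e=k
    E=lambda ax,t:R.from_euler(ax,t)
    R1=E('z',q[0]); R2=R1*E('y',q[1]); R3=R2*E('y',q[2]); R4=R3*E('z',q[3]); R5=R4*E('y',q[4]); R6=R5*E('z',q[5])
    el=R1.apply([0,a,d1])+R2.apply([0,0,L1]); wr=el+R3.apply([0,0,L2])
    return wr+R4.apply([0,e,0])+R5.apply([0,0,L3]), R6, el, wr
if __name__=="__main__":
    D=[([1.017,.342664,1.524934,0,1.2754,-.146],[208.0,481.6,230.7]),([-.035,.15,1.762,0,1.23,-.374],[420,61.9,239.3]),([-.737,.074,1.688,.487,1.423,-1.699],[441.1,-100.7,332.4])]
    Kf=lambda v:[200,v[0],v[1],v[2],v[3]+0,v[4]]
    f=lambda v:np.concatenate([fk(q,v)[0]-np.array(x) for q,x in D])
    r=least_squares(f,[200,76,500,360,330,0]);print(r.x.round(1),r.fun.round(2))
    np.save("k.npy",r.x)
    for q,x in D[2:]: print(fk(q,r.x)[1].as_matrix().round(3))
E
python3 kin.py
```

```text
[187.5  74.4 494.  368.6 314.    2.1] [-0.69 -0.73  0.27  3.48 -0.11 -0.7  -1.97  1.49  0.42]
[[-0.566 -0.77   0.295]
 [-0.682  0.638  0.357]
 [-0.463  0.001 -0.886]]
```

```bash
cat > plan.py <<'E'
from kin import *
k=np.load("k.npy");p=np.load("p.npy")
lo=np.array([-2.53,-.77,.04,-1,.28,-3.11]);hi=np.array([2.53,2.02,2.7,4.14,2.66,3.11])
def ik(pos,rot,q0):
    f=lambda q:np.concatenate([(fk(q,k)[0]-pos)/100,((fk(q,k)[1]*R.from_euler('z',np.pi/2)).inv()*rot).as_rotvec()])
    r=least_squares(f,np.clip(q0,lo+1e-3,hi-1e-3),bounds=(lo,hi));return r.x,np.abs(r.fun).max()
def pose(th,yaw,tilt,r=240,off=25,tip=28,below=0,back=0):
    rot=tgt(yaw,tilt);d=rot.apply([0,0,1]);a=p[2]
    ex=np.array([-np.sin(a),np.cos(a),0]);ez=np.array([0,0,1.])
    b=-np.cos(th)*ex+np.sin(th)*ez; mv=np.sin(th)*ex+np.cos(th)*ez
    m=np.cross(b,d);m/=np.linalg.norm(m);m*=np.sign(m@mv)
    P=st(p,(0,140,85))+r*b
    return P-(off+below)*m+(tip-back)*d,rot,m@mv
E
python3 - <<'E'
from plan import *
q0=arm.get_obs()["joint_pos"]
for yaw in(.3,.45,.6,.75,.9):
  for tilt in(.9,1.05,1.2):
    q=q0.copy();out=[]
    for s in np.linspace(0,1,6)[1:]:   # morph in place
        r0=R.from_rotvec(arm.get_obs()["orientation"]);g=tgt(yaw,tilt)
        rr=r0*R.from_rotvec((r0.inv()*g).as_rotvec()*s)
        q,e=ik(np.array([440,-100,300]),rr,q);out.append(e)
    es=[max(out)];
    ths=[0,.3,.6,.9,1.1]
    x,rot,mm=pose(0,yaw,tilt,below=15,back=80);q,e=ik(x,rot,q);es.append(e);qs=[q];m_=[]
    for th in ths:
        x,rot,mm=pose(th,yaw,tilt);q,e=ik(x,rot,q);es.append(e);qs.append(q);m_.append(mm)
    print(yaw,tilt,np.round(es,3),"mm",np.round(m_,2)," q0",qs[1].round(2)," qe",qs[-1].round(2))
E
```

```text
0.3 0.9 [0. 0. 0. 0. 0. 0. 0.] mm [0.78 0.8  0.84 0.91 0.95]  q0 [-0.46  0.58  2.31  2.21  0.73 -2.88]  qe [-0.19  0.06  2.13  1.31  0.39 -1.61]
0.3 1.05 [0. 0. 0. 0. 0. 0. 0.] mm [0.87 0.88 0.91 0.95 0.97]  q0 [-0.5   0.68  2.36  2.3   0.98 -3.06]  qe [-0.22  0.08  2.24  1.91  0.47 -2.22]
0.3 1.2 [0.    0.074 0.028 0.    0.    0.    0.   ] mm [0.93 0.94 0.96 0.98 0.99]  q0 [-0.54  0.77  2.38  2.28  1.18 -3.11]  qe [-0.24  0.12  2.34  2.26  0.67 -2.6 ]
0.45 0.9 [0. 0. 0. 0. 0. 0. 0.] mm [0.78 0.81 0.87 0.94 0.98]  q0 [-0.52  0.6   2.25  1.94  0.76 -2.79]  qe [-0.27  0.09  2.1   1.27  0.57 -1.71]
0.45 1.05 [0. 0. 0. 0. 0. 0. 0.] mm [0.86 0.89 0.94 0.98 0.99]  q0 [-0.56  0.69  2.3   2.04  0.97 -2.98]  qe [-0.31  0.11  2.2   1.67  0.64 -2.14]
0.45 1.2 [0.    0.032 0.003 0.    0.    0.    0.   ] mm [0.93 0.95 0.98 0.99 1.  ]  q0 [-0.6   0.79  2.32  2.08  1.18 -3.11]  qe [-0.34  0.16  2.29  1.97  0.8  -2.46]
0.6 0.9 [0. 0. 0. 0. 0. 0. 0.] mm [0.77 0.82 0.9  0.97 1.  ]  q0 [-0.56  0.62  2.18  1.69  0.81 -2.7 ]  qe [-0.33  0.14  2.05  1.21  0.73 -1.79]
0.6 1.05 [0. 0. 0. 0. 0. 0. 0.] mm [0.
[... 427 characters left out ...]
 0.] mm [0.84 0.91 0.97 1.   0.99]  q0 [-0.63  0.72  2.12  1.58  1.02 -2.8 ]  qe [-0.42  0.22  2.07  1.38  0.95 -2.12]
0.75 1.2 [0. 0. 0. 0. 0. 0. 0.] mm [0.92 0.97 1.   0.99 0.97]  q0 [-0.67  0.81  2.13  1.65  1.18 -2.93]  qe [-0.46  0.27  2.14  1.58  1.06 -2.34]
0.9 0.9 [0. 0. 0. 0. 0. 0. 0.] mm [0.71 0.81 0.93 1.   0.98]  q0 [-0.6   0.67  2.01  1.29  0.95 -2.56]  qe [-0.39  0.25  1.9   1.08  1.02 -1.91]
0.9 1.05 [0. 0. 0. 0. 0. 0. 0.] mm [0.82 0.91 0.99 0.99 0.95]  q0 [-0.64  0.75  2.02  1.39  1.08 -2.72]  qe [-0.44  0.28  1.98  1.27  1.08 -2.12]
0.9 1.2 [0. 0. 0. 0. 0. 0. 0.] mm [0.9  0.97 1.   0.96 0.92]  q0 [-0.68  0.83  2.02  1.46  1.22 -2.84]  qe [-0.48  0.33  2.05  1.44  1.18 -2.31]
```

```bash
python3 - <<'E'
from plan import *
x,rot,_=pose(0,.6,1.05,below=18,back=90);print("pre",x.round(1),"wrist",fk(ik(x,rot,[-.6,.7,2.2,1.8,1,-2.9])[0],k)[3].round())
y,rot,_=pose(0,.6,1.05,below=18);print("under",y.round(1))
move((400,-130,300),rot)
move(x,rot,(np.array([400,-130,300.]),rot)); move(y,rot,(x,rot))
E
```

```text
pre [523.9 -61.5  79.1] wrist [ 298. -214.  235.]
under [588.4 -17.4  34.3]
row [ 1.3  -5.82  0.61] [-0.564 -0.197  0.203] | mm 60 deg 36.2
row [ -1.34 -12.15  23.22] [0. 0. 0.] | mm 262 deg 0.0
row [ 0. -0.  9.] [0. 0. 0.] | mm 90 deg 0.0
```

Request:
play_rows([
  [0.3, -1.2, 0.1, -0.11, -0.04, 0.04],
  [0.5, -2.4, 0.2, -0.22, -0.08, 0.08],
  [0.8, -3.6, 0.3, -0.34, -0.12, 0.12],
  [1.0, -4.8, 0.5, -0.45, -0.16, 0.16],
  [1.3, -5.8, 0.6, -0.56, -0.2, 0.2],
  [1.3, -5.8, 0.6, -0.56, -0.2, 0.2],
  [1.3, -5.8, 0.6, -0.56, -0.2, 0.2],
])

```text
time_s: 2.4
ee_pos: [398.8, -127.4, 298.2]
orientation: [1.117, 2.108, 1.208]
ft_force: [-0.0, 0.8, 0.4]
width: -0.3
```

```bash
python3 - <<'E'
from plan import *
o=rep();print(fk(o["joint_pos"],k)[0].round(1))
x,rot,_=pose(0,.6,1.05,below=18,back=90); move(x,rot)
E
```

```text
2.4 q [-1.244  0.099  2.132  0.993  1.442 -2.265] tcp [ 398.8 -127.4  298.2] F [-0.   0.8  0.4] w 0
[ 404.8 -146.1  295.3]
row [ -1.63 -11.78  23.21] [-0.01   0.001 -0.003] | mm 261 deg 0.6
```

Request:
play_rows([
  [-0.3, -2, 4, 0, 0, 0],
  [-0.6, -4, 8, 0, 0, 0],
  [-0.9, -6, 12, 0, 0, 0],
  [-1.2, -8, 16, 0, 0, 0],
  [-1.4, -10, 20, -0.01, 0, 0],
  [-1.6, -11.8, 23.2, -0.01, 0, 0],
  [-1.6, -11.8, 23.2, -0.01, 0, 0],
  [-1.6, -11.8, 23.2, -0.01, 0, 0],
])

```text
time_s: 3.2
ee_pos: [524.9, -59.3, 79.8]
orientation: [1.105, 2.102, 1.22]
ft_force: [-0.0, -0.5, 0.3]
width: 0.1
```

```bash
python3 - <<'E'
from plan import *
o=rep()
x,rot,_=pose(0,.6,1.05,below=18,back=0); move(x,rot)
for n,(a,b,c,d) in {"top":(120,260,130,330),"scene":(120,265,190,385)}.items():
    im=grab_frame(n)[a:b,c:d,::-1]; s=4; cv2.imwrite(f"pics/{n}1.png",cv2.resize(im,None,fx=s,fy=s,interpolation=cv2.INTER_CUBIC))
E
```

```text
3.2 q [-0.827  0.683  2.228  1.578  1.035 -2.876] tcp [524.9 -59.3  79.8] F [-0.  -0.5  0.3] w 0
row [-0.15 -0.18  8.86] [ 0.002 -0.003  0.001] | mm 89 deg 0.2
```

View pics/top1.png

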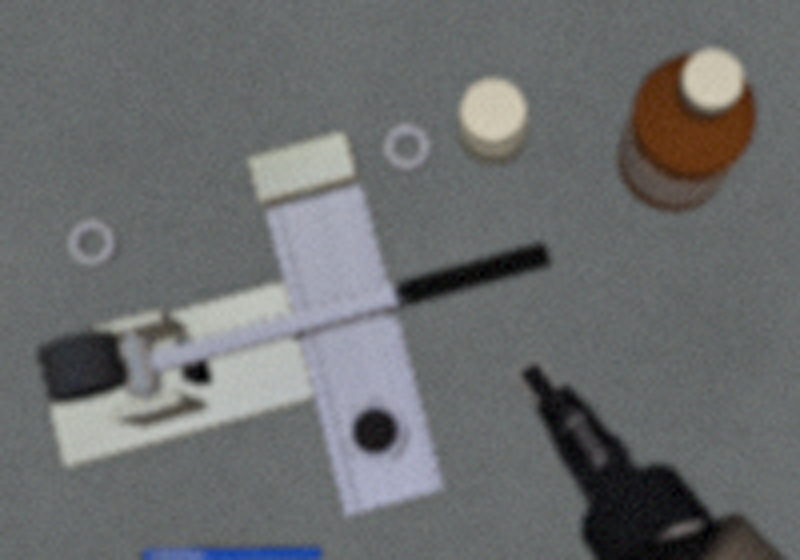

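View pics/scene1.png

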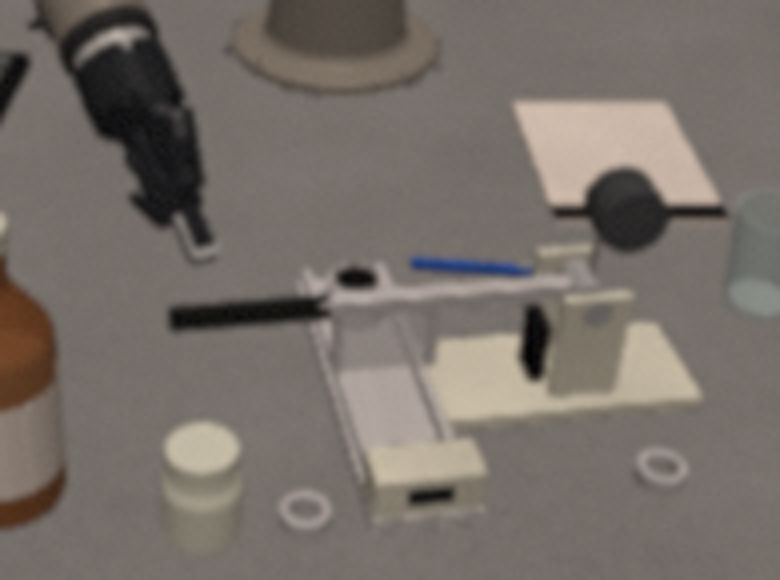

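The fingertip is at top-crop (530,372), short of the grip at about (470,272). It is pointed to pass beneath it, and the path is clear. Sliding under.

Request:
play_rows([
  [0, -0.1, 2, 0, 0, 0],
  [-0.1, -0.2, 4, 0, 0, 0],
  [-0.1, -0.2, 6, 0, 0, 0],
  [-0.1, -0.2, 7.5, 0, 0, 0],
  [-0.1, -0.2, 8.3, 0, 0, 0],
  [-0.1, -0.2, 8.3, 0, 0, 0],
])

```text
time_s: 3.9
ee_pos: [584.0, -21.6, 37.8]
orientation: [1.107, 2.098, 1.218]
ft_force: [0.0, -0.5, -0.0]
width: -0.2
```

```bash
python3 - <<'E'
from plan import *
o=rep();r0=R.from_rotvec(o["orientation"])
for th in(0,.1,.2,.35,.5,.65,.8,.95,1.1):
    x,rot,_=pose(th,.6,1.05,tip=22,off=25); print(th,x.round());move(x,r0)
for n,(a,b,c,d) in {"top":(120,260,130,330),"scene":(120,265,190,385)}.items():
    im=grab_frame(n)[a:b,c:d,::-1]; s=4; cv2.imwrite(f"pics/{n}2.png",cv2.resize(im,None,fx=s,fy=s,interpolation=cv2.INTER_CUBIC))
E
```

```text
3.9 q [-0.646  0.803  2.144  1.784  1.001 -2.925] tcp [584.  -21.6  37.8] F [ 0.  -0.5 -0. ] w 0
0 [593. -18.  53.]
row [-0.21  1.76  0.1 ] [0. 0. 0.] | mm 18 deg 0.0
0.1 [594. -19.  76.]
row [-0.32  3.84 -1.05] [0. 0. 0.] | mm 40 deg 0.0
0.2 [594. -17. 100.]
row [-0.22  5.95 -2.13] [0. 0. 0.] | mm 63 deg 0.0
0.35 [594. -11. 135.]
row [ 0.33  9.15 -3.56] [0. 0. 0.] | mm 98 deg 0.0
0.5 [592.   1. 169.]
row [ 1.34 12.33 -4.77] [0. 0. 0.] | mm 133 deg 0.0
0.65 [590.  17. 200.]
row [ 2.81 15.43 -5.71] [0. 0. 0.] | mm 167 deg 0.0
0.8 [587.  38. 229.]
row [ 4.69 18.39 -6.37] [0. 0. 0.] | mm 200 deg 0.0
0.95 [583.  62. 255.]
row [ 6.97 21.14 -6.74] [0. 0. 0.] | mm 233 deg 0.0
1.1 [577.  91. 277.]
row [ 9.6  23.63 -6.8 ] [0. 0. 0.] | mm 264 deg 0.0
```

View pics/top2.png

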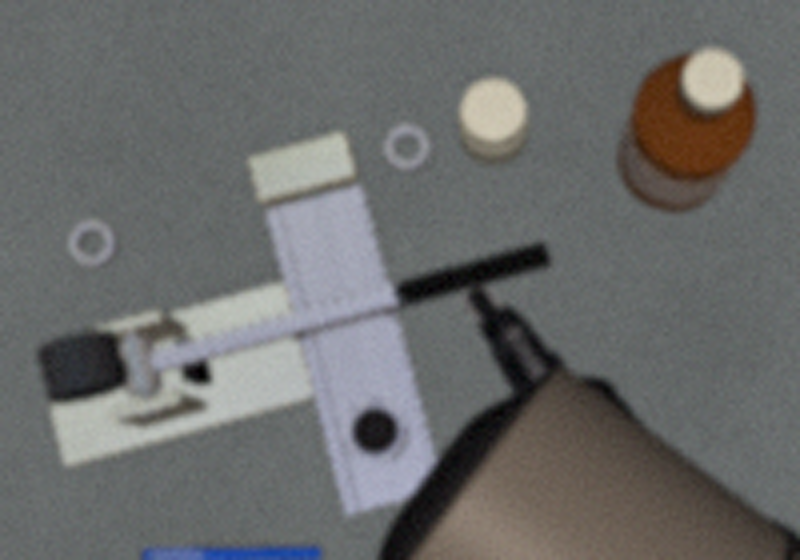

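View pics/scene2.png

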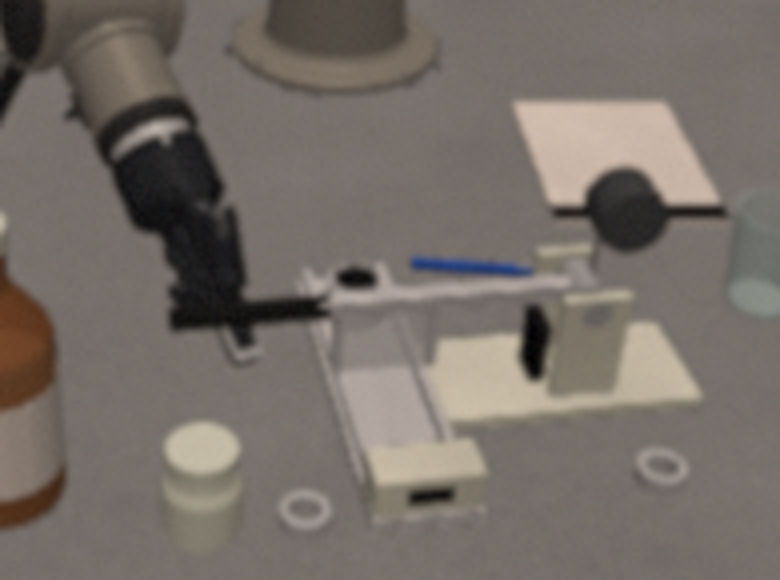

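Request:
play_rows([
  [-0.1, 0, 0.6, 0, 0, 0],
  [-0.2, 0.8, 0.6, 0, 0, 0],
  [-0.2, 1.8, 0.5, 0, 0, 0],
  [-0.3, 2.8, 0, 0, 0, 0],
  [-0.3, 3.8, -0.6, 0, 0, 0],
  [-0.3, 4.8, -1.1, 0, 0, 0],
  [-0.2, 6, -1.7, 0, 0, 0],
  [-0.2, 6, -1.7, 0, 0, 0],
])

```text
time_s: 4.8
ee_pos: [597.2, -14.6, 98.7]
orientation: [1.107, 2.098, 1.218]
ft_force: [-1.3, 0.4, -0.5]
width: -0.5
```

```bash
python3 - <<'E'
from plan import *
o=rep();r0=R.from_rotvec(o["orientation"])
for th in(.2,.35,.5,.65,.8,.95,1.1):
    x,rot,_=pose(th,.6,1.05,tip=27,off=25); print(th,x.round());move(x,r0)
for n,(a,b,c,d) in {"top":(120,260,130,330),"scene":(120,265,190,385)}.items():
    im=grab_frame(n)[a:b,c:d,::-1]; s=4; cv2.imwrite(f"pics/{n}3.png",cv2.resize(im,None,fx=s,fy=s,interpolation=cv2.INTER_CUBIC))
E
```

```text
4.8 q [-0.612  0.653  2.12   1.703  0.961 -2.72 ] tcp [597.2 -14.6  98.7] F [-1.3  0.4 -0.5] w 0
0.2 [598. -15.  98.]
row [-0.04 -0.07  0.09] [0. 0. 0.] | mm 1 deg 0.0
0.35 [597.  -8. 132.]
row [ 0.51  3.12 -1.35] [0. 0. 0.] | mm 34 deg 0.0
0.5 [596.   3. 166.]
row [ 1.53  6.3  -2.55] [0. 0. 0.] | mm 70 deg 0.0
0.65 [594.  19. 198.]
row [ 3.   9.4 -3.5] [0. 0. 0.] | mm 105 deg 0.0
0.8 [590.  40. 227.]
row [ 4.88 12.36 -4.16] [0. 0. 0.] | mm 139 deg 0.0
0.95 [586.  65. 252.]
row [ 7.16 15.12 -4.52] [0. 0. 0.] | mm 173 deg 0.0
1.1 [581.  93. 274.]
row [ 9.79 17.6  -4.58] [0. 0. 0.] | mm 207 deg 0.0
```

View pics/scene3.png

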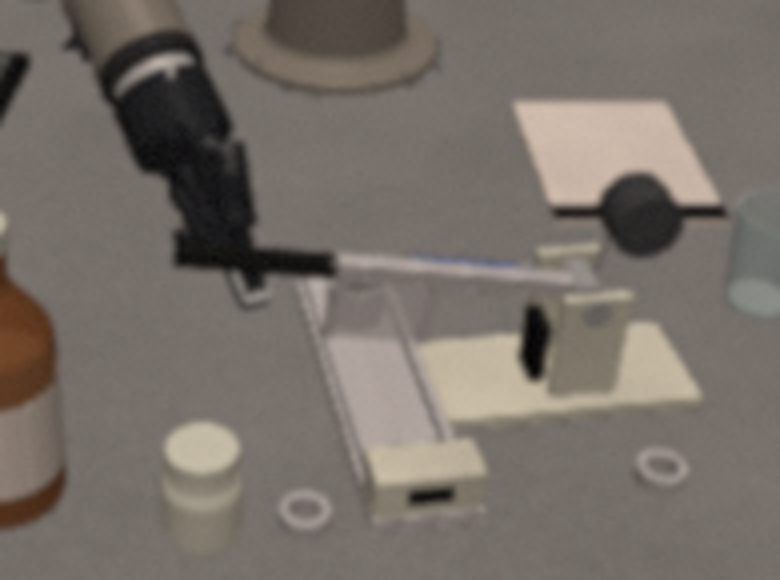

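The grip rests on the fingers, with its end raised to about row 250 in the scene crop. Continuing along the arc.

Request:
play_rows([
  [0.2, 1.1, -0.5, 0, 0, 0],
  [0.3, 2.1, -0.9, 0, 0, 0],
  [0.5, 3.1, -1.35, 0, 0, 0],
  [0.8, 4.2, -1.8, 0, 0, 0],
  [1.2, 5.3, -2.2, 0, 0, 0],
  [1.5, 6.3, -2.6, 0, 0, 0],
  [2, 7.4, -2.9, 0, 0, 0],
  [2.5, 8.4, -3.2, 0, 0, 0],
  [3, 9.4, -3.5, 0, 0, 0],
  [3.5, 10.3, -3.7, 0, 0, 0],
])

```text
time_s: 5.9
ee_pos: [590.7, 25.2, 202.9]
orientation: [1.114, 2.103, 1.217]
ft_force: [-26.5, -9.8, 0.6]
width: 0.3
```

```bash
python3 - <<'E'
from plan import *
o=rep();r0=R.from_rotvec(o["orientation"])
for th in(.7,.8,.95,1.1):
    x,rot,_=pose(th,.6,1.05,tip=27,off=25); print(th,x.round());move(x,r0)
im=grab_frame("scene")[90:265,190:385,::-1]; cv2.imwrite(f"pics/scene4.png",cv2.resize(im,None,fx=3,fy=3,interpolation=cv2.INTER_CUBIC))
E
```

```text
5.9 q [-0.534  0.387  2.113  1.563  0.903 -2.375] tcp [590.7  25.2 202.9] F [-26.5  -9.8   0.6] w 0
0.7 [593.  26. 208.]
row [-0.05  0.5  -0.07] [0. 0. 0.] | mm 5 deg 0.0
0.8 [590.  40. 227.]
row [ 1.26  2.45 -0.49] [0. 0. 0.] | mm 28 deg 0.0
0.95 [586.  65. 252.]
row [ 3.55  5.19 -0.86] [0. 0. 0.] | mm 63 deg 0.0
1.1 [581.  93. 274.]
row [ 6.19  7.67 -0.93] [0. 0. 0.] | mm 99 deg 0.0
```

View pics/scene4.png

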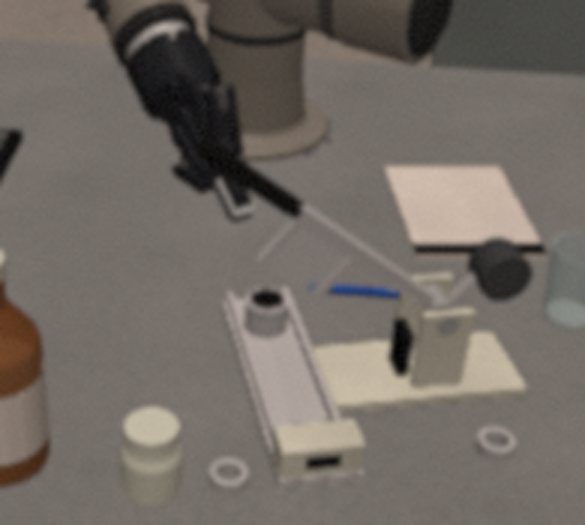

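Scene: the arm is at about 0.65 rad. The force is axial, about 27 N, because the grip's end leans on the knuckles. I'll back out along the finger a bit while keeping the lift.

Request:
play_rows([
  [0, 0.1, -0.3, 0, 0, 0],
  [0.1, 0.3, -0.6, 0, 0, 0],
  [0.1, 0.4, -0.9, 0, 0, 0],
  [0.1, 0.4, -1.0, 0, 0, 0],
])

```text
time_s: 6.35
ee_pos: [586.9, 21.8, 213.3]
orientation: [1.11, 2.099, 1.218]
ft_force: [-0.1, -1.1, -0.7]
width: 0.2
```

```bash
python3 - <<'E'
from plan import *
o=rep();r0=R.from_rotvec(o["orientation"])
for th in(.7,.8,.95,1.1):
    x,rot,_=pose(th,.6,1.05,tip=18,off=25); print(th,x.round());move(x,r0)
im=grab_frame("scene")[90:230,190:350,::-1]; cv2.imwrite(f"pics/scene5.png",cv2.resize(im,None,fx=4,fy=4,interpolation=cv2.INTER_CUBIC))
E
```

```text
6.35 q [-0.548  0.363  2.113  1.539  0.914 -2.35 ] tcp [586.9  21.8 213.3] F [-0.1 -1.1 -0.7] w 0
0.7 [586.  21. 212.]
row [ 0.01 -0.15 -0.01] [0. 0. 0.] | mm 2 deg 0.0
0.8 [584.  36. 231.]
row [ 1.31  1.8  -0.42] [0. 0. 0.] | mm 23 deg 0.0
0.95 [580.  60. 257.]
row [ 3.6   4.55 -0.78] [0. 0. 0.] | mm 59 deg 0.0
1.1 [575.  89. 279.]
row [ 6.23  7.03 -0.84] [0. 0. 0.] | mm 94 deg 0.0
```

View pics/scene5.png

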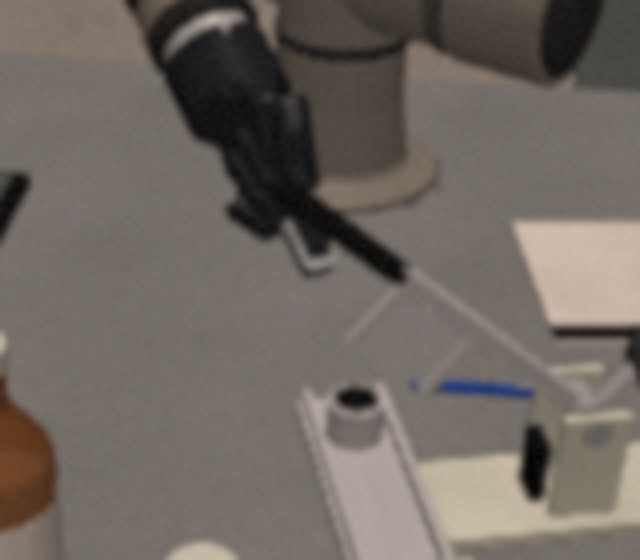

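Axial force is gone and the arm still rests on the fingers. Pushing on past the balance point.

Request:
play_rows([
  [0.6, 1, -0.35, 0, 0, 0],
  [1.3, 1.9, -0.6, 0, 0, 0],
  [2, 2.8, -0.8, 0, 0, 0],
  [2.8, 3.7, -0.95, 0, 0, 0],
  [3.6, 4.6, -1.1, 0, 0, 0],
  [4.4, 5.4, -1.2, 0, 0, 0],
  [4.4, 5.4, -1.3, 0, 0, 0],
])

```text
time_s: 7.1
ee_pos: [574.7, 68.1, 267.4]
orientation: [1.107, 2.099, 1.219]
ft_force: [0.4, 0.4, 0.6]
width: 0.2
```

```bash
python3 - <<'E'
from plan import *
o=rep()
im=grab_frame("scene")[60:250,190:390,::-1]; cv2.imwrite(f"pics/scene6.png",cv2.resize(im,None,fx=3,fy=3,interpolation=cv2.INTER_CUBIC))
E
```

```text
7.1 q [-0.454  0.215  2.113  1.485  0.86  -2.157] tcp [574.7  68.1 267.4] F [0.4 0.4 0.6] w 0
```

View pics/scene6.png

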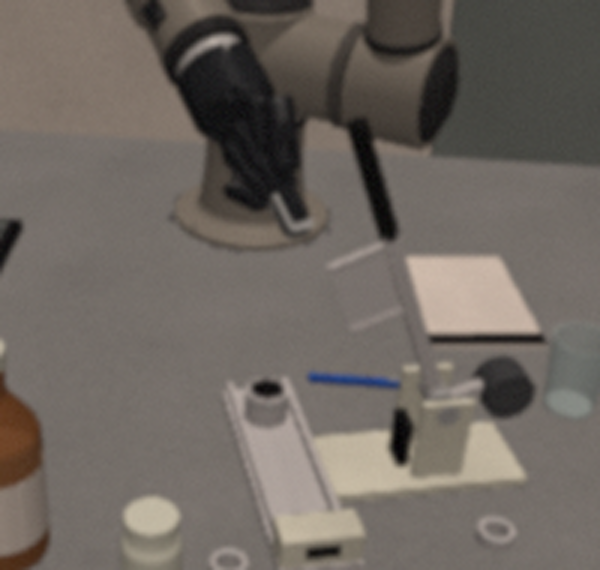

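The arm is swinging on by itself, well clear of the fingers. Backing out, away from the arm.

Request:
play_rows([
  [-0.5, 0.5, -3, 0, 0, 0],
  [-1, 1, -6, 0, 0, 0],
  [-1.5, 1.5, -9, 0, 0, 0],
  [-2, 2, -12, 0, 0, 0],
  [-2, 2, -12, 0, 0, 0],
])

```text
time_s: 7.65
ee_pos: [508.3, -5.2, 345.2]
orientation: [1.109, 2.095, 1.214]
ft_force: [0.7, -0.2, -0.2]
width: -0.3
```

```bash
python3 - <<'E'
from plan import *
o=rep()
pre=st(p,(-152,-1,20));print(pre)
move((pre[0],pre[1],260),tgt(p[2],0)); 
for z in(260,160,20): print(ik(np.array([pre[0],pre[1],z]),tgt(p[2],0),[0,.15,1.76,0,1.23,-.3]))
im=grab_frame("scene")[60:250,190:390,::-1]; cv2.imwrite(f"pics/scene7.png",cv2.resize(im,None,fx=3,fy=3,interpolation=cv2.INTER_CUBIC))
E
```

```text
7.65 q [-0.747  0.015  2.074  1.197  1.139 -1.949] tcp [508.3  -5.2 345.2] F [ 0.7 -0.2 -0.2] w 0
[416.99560611  29.96504781  20.        ]
row [  8.06 -10.15  -0.65] [ 1.043 -0.169  0.297] | mm 130 deg 62.9
(array([-1.12465388e-01,  1.16468274e-01,  1.74077754e+00, -3.86981590e-11,
        1.28434684e+00, -3.80896916e-01]), np.float64(1.6936538872746692e-10))
(array([-1.12465388e-01,  2.03138661e-01,  1.93258829e+00, -9.71343511e-10,
        1.00586570e+00, -3.80896915e-01]), np.float64(3.0167833092041655e-09))
(array([-1.12465388e-01,  4.22588417e-01,  2.11810110e+00, -2.94106688e-15,
        6.00903134e-01, -3.80896916e-01]), np.float64(1.033698501684244e-14))
```

View pics/scene7.png

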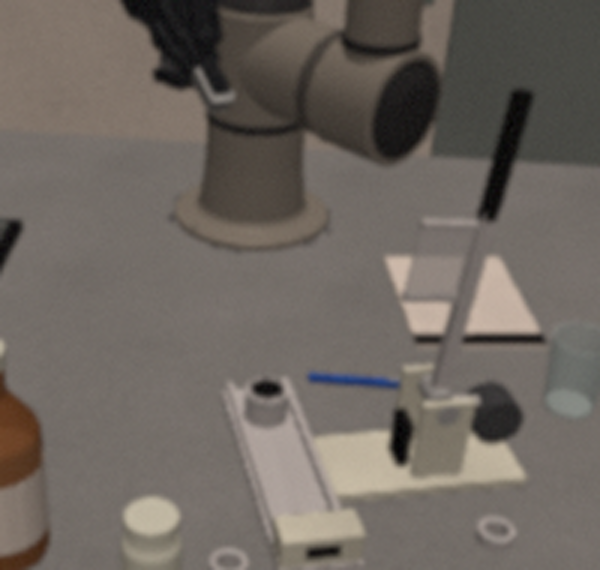

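The barrier is upright, with the counterweight down at the left. Now turning the tool to vertical behind the cup.

Request:
play_rows([
  [1, -1.3, -0.1, 0.13, -0.02, 0.04],
  [2, -2.5, -0.2, 0.26, -0.04, 0.07],
  [3, -3.8, -0.2, 0.39, -0.06, 0.11],
  [4, -5.1, -0.3, 0.52, -0.08, 0.15],
  [5, -6.3, -0.4, 0.65, -0.11, 0.19],
  [6, -7.6, -0.5, 0.78, -0.13, 0.22],
  [7, -8.9, -0.6, 0.91, -0.15, 0.26],
  [8.1, -10.1, -0.6, 1.043, -0.169, 0.297],
  [8.1, -10.1, -0.6, 1.043, -0.169, 0.297],
  [8.1, -10.1, -0.6, 1.043, -0.169, 0.297],
])

```text
time_s: 8.7
ee_pos: [417.1, 34.5, 257.5]
orientation: [-1.891, -2.502, -0.003]
ft_force: [-0.2, 0.1, 0.1]
width: 0.3
```

```bash
python3 - <<'E'
from plan import *
o=rep()
pre=st(p,(-152,-1,20));move((pre[0],pre[1],60),tgt(p[2],0)) 
for n,(a,b,c,d) in {"top":(120,320,130,330),"scene":(60,250,190,390)}.items():
    im=grab_frame(n)[a:b,c:d,::-1]; s=3; cv2.imwrite(f"pics/{n}8.png",cv2.resize(im,None,fx=s,fy=s,interpolation=cv2.INTER_CUBIC))
E
```

```text
8.7 q [-0.105  0.124  1.741  0.005  1.281 -0.383] tcp [417.1  34.5 257.5] F [-0.2  0.1  0.1] w 0
row [-0.54 -0.1  19.75] [-0.002 -0.006  0.008] | mm 198 deg 0.6
```

View pics/top8.png

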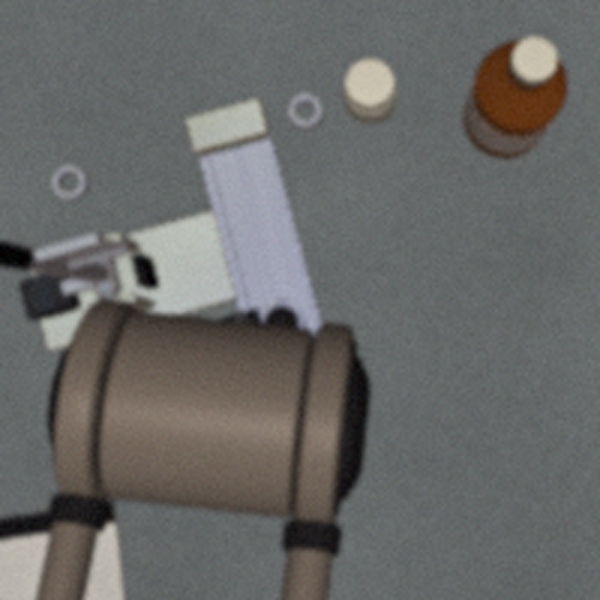

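View pics/scene8.png

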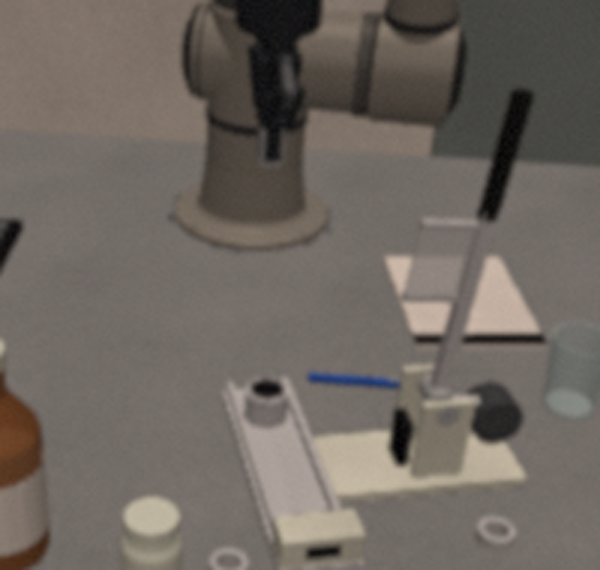

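Barrier still up, and the gripper is above and behind the cup. In the scene crop the fingertips are at (270,158) and the cup at (266,400). Descending.

Request:
play_rows([
  [-0.2, 0, 4, 0, 0, 0],
  [-0.3, -0.1, 8, 0, 0, 0],
  [-0.4, -0.1, 12, 0, 0, 0],
  [-0.5, -0.1, 16, 0, 0, 0.01],
  [-0.5, -0.1, 19.7, 0, -0.01, 0.01],
  [-0.5, -0.1, 19.7, 0, -0.01, 0.01],
  [-0.5, -0.1, 19.7, 0, -0.01, 0.01],
])

```text
time_s: 9.5
ee_pos: [417.0, 28.2, 62.6]
orientation: [1.911, 2.488, -0.008]
ft_force: [0.1, -0.7, 0.1]
width: -0.0
```

```bash
python3 - <<'E'
from plan import *
o=rep();print(ist(p,o["ee_pos"]))
pre=st(p,(-152,-1,20));move((pre[0],pre[1],20),tgt(p[2],0)) 
im=grab_frame("scene")[110:230,230:350,::-1]; cv2.imwrite(f"pics/scene9.png",cv2.resize(im,None,fx=5,fy=5,interpolation=cv2.INTER_CUBIC))
E
```

```text
9.5 q [-0.112  0.392  2.023 -0.01   0.725 -0.366] tcp [417.   28.2  62.6] F [ 0.1 -0.7  0.1] w 0
[-152.51919965   -2.73826617   62.61506104]
row [0.2  0.06 4.26] [-0.001  0.006 -0.007] | mm 43 deg 0.6
```

View pics/scene9.png

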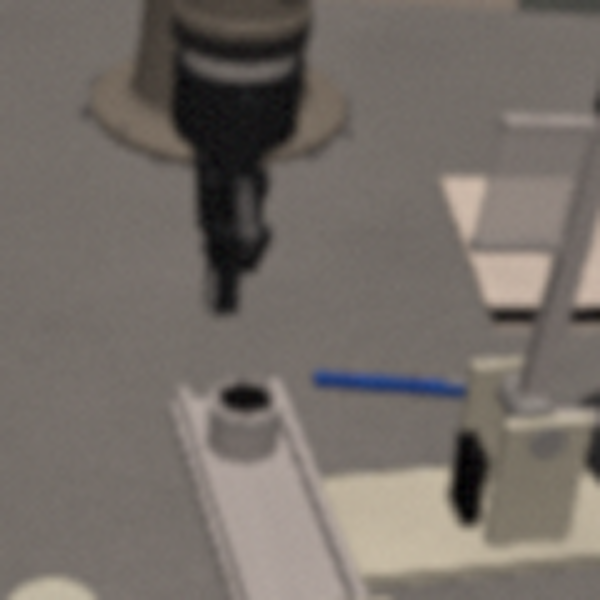

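The fingers hang behind the cup, in line with the lane (tip (222,310), cup (245,420)). Lowering to z≈21.

Request:
play_rows([
  [0.1, 0, 1.5, 0, 0, 0],
  [0.2, 0, 3, 0, 0, 0],
  [0.2, 0.1, 4.2, 0, 0.01, -0.01],
  [0.2, 0.1, 4.2, 0, 0.01, -0.01],
])

```text
time_s: 9.95
ee_pos: [417.8, 30.3, 20.1]
orientation: [-1.897, -2.5, -0.002]
ft_force: [0.0, 0.7, -0.8]
width: 0.1
```

```bash
python3 - <<'E'
from plan import *
o=rep();print(ist(p,o["ee_pos"]))
for x in(-125,-60,0,40): move(st(p,(x,-1,21)),tgt(p[2],0)) 
E
```

```text
9.95 q [-0.113  0.48   2.054  0.005  0.609 -0.39 ] tcp [417.8  30.3  20.1] F [ 0.   0.7 -0.8] w 0
[-151.13107383   -0.88158491   20.11451388]
row [-0.02  2.61 -0.09] [-0.001 -0.003  0.004] | mm 26 deg 0.3
row [-0.05  9.11 -0.1 ] [-0.001 -0.003  0.004] | mm 91 deg 0.3
row [-0.07 15.11 -0.1 ] [-0.001 -0.003  0.004] | mm 151 deg 0.3
row [-0.09 19.11 -0.1 ] [-0.001 -0.003  0.004] | mm 191 deg 0.3
```

Request:
play_rows([
  [0, 0.9, -0.1, 0, 0, 0],
  [0, 1.7, -0.1, 0, 0, 0],
  [0, 2.4, -0.1, 0, 0, 0],
  [0, 3, -0.1, 0, 0, 0],
  [0, 3.7, -0.1, 0, 0, 0],
  [0, 4.4, -0.1, 0, 0, 0],
  [0, 5.1, -0.1, 0, 0, 0],
  [0, 5.8, -0.1, 0, 0, 0],
  [0, 6.5, -0.1, 0, 0, 0],
  [0, 7, -0.1, 0, 0, 0],
])

```text
time_s: 10.95
ee_pos: [485.4, 49.6, 20.6]
orientation: [-1.897, -2.5, -0.001]
ft_force: [-3.0, -1.0, 1.1]
width: 0.0
```

```bash
python3 - <<'E'
from plan import *
o=rep();print(ist(p,o["ee_pos"]))
move(st(p,(40,-1,21)),tgt(p[2],0)) 
im=grab_frame("scene")[110:250,230:370,::-1]; cv2.imwrite(f"pics/scene10.png",cv2.resize(im,None,fx=4,fy=4,interpolation=cv2.INTER_CUBIC))
E
```

```text
10.95 q [-0.057  0.561  1.867  0.004  0.716 -0.332] tcp [485.4  49.6  20.6] F [-3.  -1.   1.1] w 0
[-80.86576876  -0.23995845  20.60024304]
row [-0.12 12.09 -0.06] [-0.001 -0.003  0.004] | mm 121 deg 0.3
```

View pics/scene10.png

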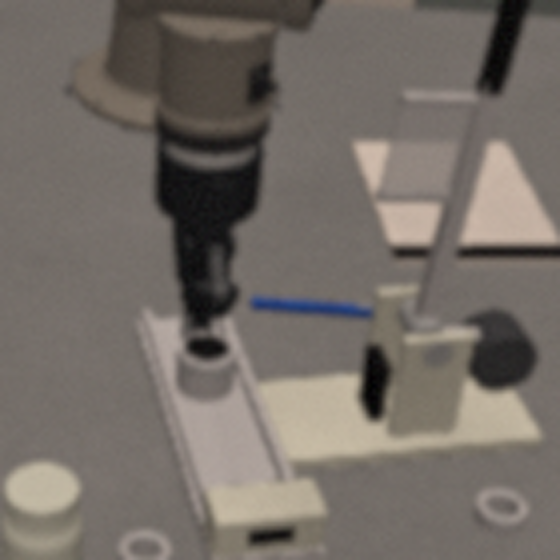

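The cup is sliding upright ahead of the fingers (cup at (207,370)), at about 3 N. Continuing.

Request:
play_rows([
  [0, 1, 0, 0, 0, 0],
  [0, 2, 0, 0, 0, 0],
  [0, 3, 0, 0, 0, 0],
  [0, 4, 0, 0, 0, 0],
  [0, 5, -0.1, 0, 0, 0],
  [-0.1, 6, -0.1, 0, 0, 0],
  [-0.1, 7, -0.1, 0, 0, 0],
  [-0.1, 8, -0.1, 0, 0, 0],
  [-0.1, 9, -0.1, 0, 0, 0],
  [-0.1, 9.8, -0.1, 0, 0, 0],
])

```text
time_s: 12.0
ee_pos: [580.2, 75.0, 21.5]
orientation: [-1.897, -2.5, -0.001]
ft_force: [-1.4, -0.6, -0.3]
width: 0.4
```

```bash
python3 - <<'E'
from plan import *
o=rep();print(ist(p,o["ee_pos"]))
im=grab_frame("scene")[110:250,230:370,::-1]; cv2.imwrite(f"pics/scene11.png",cv2.resize(im,None,fx=4,fy=4,interpolation=cv2.INTER_CUBIC))
E
```

```text
12.0 q [-0.004  0.685  1.586  0.003  0.873 -0.278] tcp [580.2  75.   21.5] F [-1.4 -0.6 -0.3] w 0
[17.30385441 -0.85707442 21.4556565 ]
```

View pics/scene11.png

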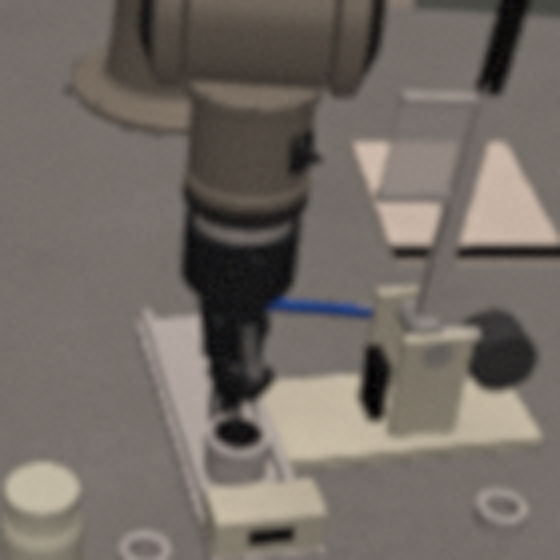

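The cup is about 25 mm short of the stop, upright, and the barrier is clear of the wrist. Creeping in.

Request:
play_rows([
  [0, 0.5, 0, 0, 0, 0],
  [0, 1, 0, 0, 0, 0],
  [0, 1.4, 0, 0, 0, 0],
  [0, 1.7, 0, 0, 0, 0],
  [0, 2, 0, 0, 0, 0],
  [0, 2.2, 0, 0, 0, 0],
  [0, 2.3, 0, 0, 0, 0],
])

```text
time_s: 12.75
ee_pos: [601.6, 81.0, 21.4]
orientation: [-1.897, -2.499, -0.001]
ft_force: [-1.9, -0.0, 0.2]
width: -0.2
```

```bash
python3 - <<'E'
from plan import *
o=rep();print(ist(p,o["ee_pos"]))
im=grab_frame("scene")[110:250,230:370,::-1]; cv2.imwrite(f"pics/scene12.png",cv2.resize(im,None,fx=4,fy=4,interpolation=cv2.INTER_CUBIC))
E
```

```text
12.75 q [ 0.006  0.716  1.517  0.003  0.911 -0.268] tcp [601.6  81.   21.4] F [-1.9 -0.   0.2] w 0
[39.47861961 -0.77528195 21.39089078]
```

View pics/scene12.png

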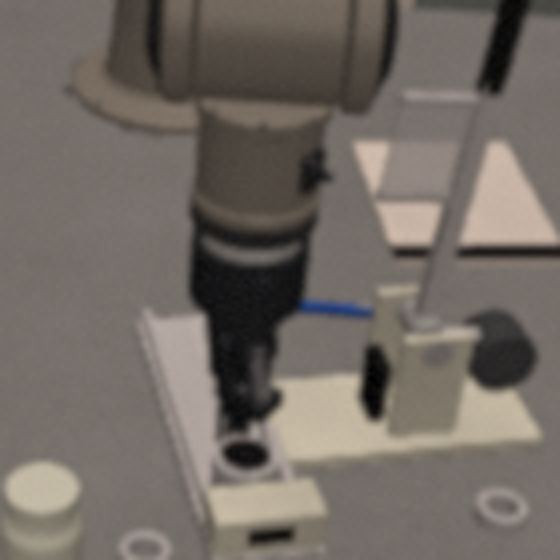

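Still only friction force, so the stop isn't reached yet. Going on in 1 to 2 mm steps, watching the force.

Request:
play_rows([
  [0, 0.1, 0, 0, 0, 0],
  [0, 0.2, 0, 0, 0, 0],
  [0, 0.3, 0, 0, 0, 0],
  [0, 0.3, 0, 0, 0, 0],
])

```text
time_s: 13.2
ee_pos: [604.5, 81.8, 21.4]
orientation: [-1.897, -2.5, -0.001]
ft_force: [-1.6, -0.8, 0.4]
width: 0.2
```

Request:
play_rows([
  [0, 0.1, 0, 0, 0, 0],
  [0, 0.2, 0, 0, 0, 0],
  [0, 0.2, 0, 0, 0, 0],
])

```text
time_s: 13.5
ee_pos: [605.5, 82.1, 21.4]
orientation: [-1.896, -2.498, 0.002]
ft_force: [-4.0, -2.0, 3.9]
width: -0.1
```

Request:
play_rows([
  [0, 0.1, 0, 0, 0, 0],
  [0, 0.1, 0, 0, 0, 0],
])

```text
time_s: 13.7
ee_pos: [605.5, 82.1, 21.4]
orientation: [-1.895, -2.497, 0.004]
ft_force: [-8.4, -3.5, 6.3]
width: 0.3
```

```bash
python3 - <<'E'
from plan import *
o=rep();print(ist(p,o["ee_pos"]))
for n,(a,b,c,d) in {"top":(120,260,130,330),"scene":(190,250,270,350)}.items():
    im=grab_frame(n)[a:b,c:d,::-1]; s=4 if n=="top" else 8; cv2.imwrite(f"pics/{n}13.png",cv2.resize(im,None,fx=s,fy=s,interpolation=cv2.INTER_CUBIC))
E
```

```text
13.7 q [ 0.008  0.723  1.5    0.002  0.925 -0.265] tcp [605.5  82.1  21.4] F [-8.4 -3.5  6.3] w 0
[43.63530358 -0.69788468 21.38324358]
```

View pics/scene13.png

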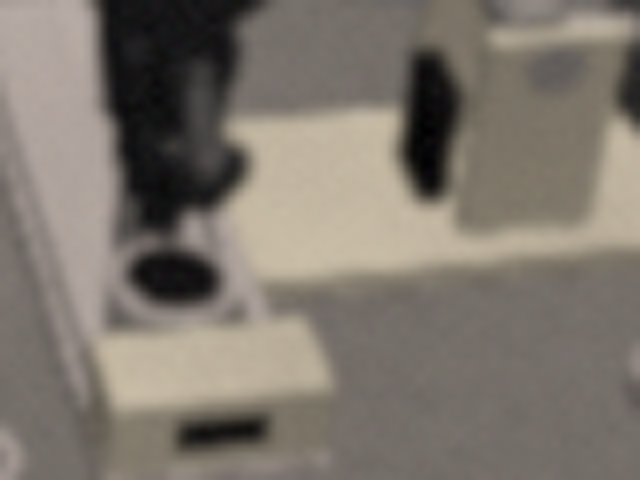

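The TCP stalled while the force rose from 2 to 9 N, and the cup's rim meets the stop edge (row ≈325). So it is home. Backing straight off.

Request:
play_rows([
  [0, -0.3, 0, 0, 0, 0],
  [0, -0.8, 0, 0, 0, 0],
  [0, -2, 0, 0, 0, 0],
  [0, -4, 0, 0, 0, 0],
  [0, -7, 0, 0, 0, 0],
  [0, -10, 0, 0, 0, 0],
  [0, -13, 0, 0, 0, 0],
  [0, -16, 0, 0, 0, 0],
  [0, -18, 0, 0, 0, 0],
  [0, -18, 0, 0, 0, 0],
])

```text
time_s: 14.8
ee_pos: [431.4, 34.0, 21.8]
orientation: [-1.897, -2.497, 0.001]
ft_force: [-0.3, -0.8, 0.4]
width: -0.2
```

```bash
python3 - <<'E'
from plan import *
o=rep()
im=grab_frame("top");cv2.imwrite("pics/raw_top14.png",im[:,:,::-1])
cv2.imwrite(f"pics/top14.png",cv2.resize(im[120:260,130:330,::-1],None,fx=4,fy=4,interpolation=cv2.INTER_CUBIC))
im=grab_frame("scene");cv2.imwrite(f"pics/scene14.png",cv2.resize(im[:,:,::-1],(800,600)))
E
```

```text
14.8 q [-0.101  0.494  2.014  0.004  0.639 -0.375] tcp [431.4  34.   21.8] F [-0.3 -0.8  0.4] w 0
```

View pics/top14.png

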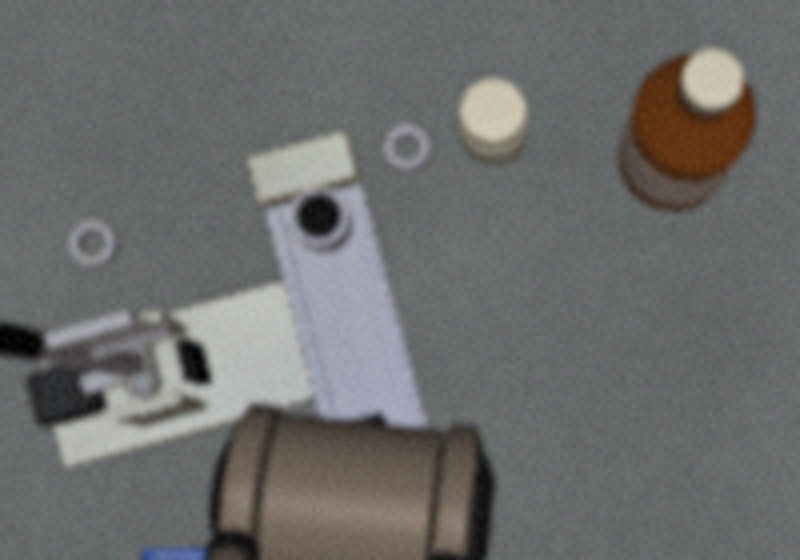

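View pics/scene14.png

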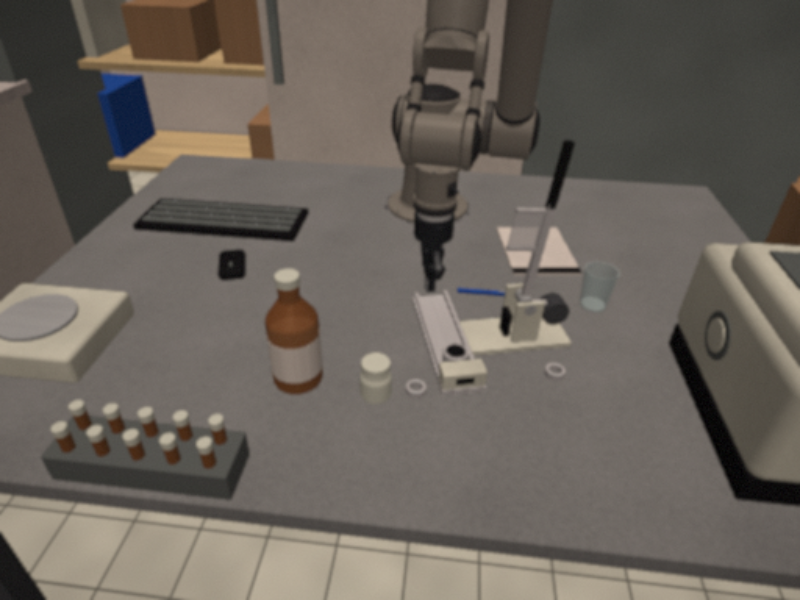

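```bash
python3 - <<'E'
from plan import *
print(ist(p,unproj("top",tp(319,215),46)))
E
```

```text
[77.95652586 -2.48262497 46.        ]
```

```bash
python3 - <<'E'
from plan import *
for th in(1.4,1.5,1.6,1.66): print(th,proj("scene",st(p,(0,140-292*np.cos(th),85+292*np.sin(th))))/.64)
arm.sign_off()
E
```

```text
1.4 [519.68018914 144.48115076]
1.5 [538.58695548 141.46590174]
1.6 [557.186566   140.35207696]
1.66 [568.0766844  140.59585409]
the job is handed in; nothing more can be done
```

The barrier arm is fully raised and staying up by itself, and the cup is home against the end stop. The job is handed in, at about 15 s of the 59 s allowed.

**What I did:** I pushed the grip up from below with closed fingers along its arc, past the balance point, and it swung on by itself. I then pushed the cup along the lane until it stalled on the stop, and backed straight off.

**Last checks:**
- **Cup:** measured at station x = 78.0 mm, y = -2.5 mm, upright.
- **Barrier:** the tip appears at pixel (568,145) in the scene picture. The model puts it at (568,141) for 1.66 rad and (539,141) for 1.5 rad, so it is on its upper stop.
- **Bystanders:** all appear in their original places in the last pictures, except that the robot arm partly hides the pen from above. I didn't measure them again. The counterweight was never approached.

**What went less well:** the force on the tool rose briefly to about 28 N while raising the arm, because the end of the grip leaned on the gripper's knuckles. I backed off 10 mm and it went to zero. My rough kinematic model was also up to 19 mm off in one pose, so I worked from the measured TCP pose instead.

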